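# Turn the upside-down bar bowl mouth-up on the serving board

### The job

One of the two footed white bowls is standing upside down on the counter. Turn it the right way up and leave it standing on its foot, with the foot wholly on the round wooden board; bring it down to the board before you let go, do not drop it. Leave the other bowl and the upside-down tin standing where they are.

Things in the scene. Friction and masses are not known exactly. Their poses are not given: they have to be found in the camera images.
- bowl_mid (a point): Bowl to turn: white, 0.4 kg, 64 mm high, starts mouth-down, foot uppermost. Point on its axis half-way up (32 mm from rim and from foot's underside); z runs mouth to foot (up at start, must end down). Foot: solid cylinder 56 mm across, 24 mm long, to pinch. Its weight lies near the foot: stood on its rim's edge, turned over 60 degrees from mouth-down, the bowl rolls onto its foot by itself.
- board: The fixed round wooden serving board, 240 mm in diameter, 15 mm thick, lying flat on the counter. Origin at the centre of its underside, z up; its top is 15 mm above the origin.
- spare: The other bowl, same make and size, already mouth-up; leave it. Origin at the centre of its foot's underside, z up to the mouth. Shape of both bowls: above the 24 mm foot the 4 mm thick shell flares almost flat to 100 mm across at 31 mm from the foot's underside, 114 mm at 44 mm, 120 mm at the rim (64 mm). Round, so yaw is of no account.
- tin: A plain steel tin (tapered cup), upside down on the counter; to be left alone. 100 mm high, 90 mm in diameter at the mouth below, 68 mm at the top. Origin at the centre of its mouth on the counter, z up.
Things that resemble listed ones, but are neither listed nor needed, are in the scene too. Leave any pink or purple look-alike of the part that bears bowl_mid alone.

How it is judged:
At the end, for the whole second after the job is handed in: The bowl rests mouth-up on the board, released: axis within 10 degrees of vertical, centre within 100 mm of the board's centre and 37 to 57 mm above the counter. The other bowl and the tin stand within 30 mm of their starts, still as they were within 10 degrees (angle between bowl_mid's own z axis and vertical above 2.967 rad and horizontal distance between bowl_mid and board below 0.1 m and height (world z) of bowl_mid between 0.037 and 0.057 m and linear speed of bowl below 0.03 m/s and angular speed of bowl below 0.3 rad/s and distance of each of spare, tin from where it was at the start of the episode below 0.03 m and angle between each of spare, tin's own z axis and vertical below 0.17 rad); the robot touches nothing.
It fails at once if the bowl is let go while its centre is more than 130 mm above the counter (dropped) (height (world z) of bowl_mid above 0.13 m and contact force between the fingers and bowl below 0.05 N).
It fails at once if the other bowl is shifted by more than 30 mm (distance of spare from where it was at the start of the episode above 0.03 m).
It fails at once if the tin is shifted by more than 30 mm (distance of tin from where it was at the start of the episode above 0.03 m).
It also fails if it takes over 48 s, if anything falls off the work surface, if the arm or the gripper's body presses on something with over 40 N, if the wrist force passes 120 N, or if a joint passes its speed limit or range.

### The arm

A 6-joint arm with a two-finger parallel gripper is mounted at the origin on the work surface. World frame = base frame: x ahead of the robot, y to its left, z up, the work surface at z = 0. Lengths are in m, angles in rad, forces in N, time in s.
With the tool pointing down it reaches from about 0.35 to 0.8 m from the base axis. Payload 7.3 kg.
Tool frame: the origin (TCP) lies at the very end of the fingers, on their centre line; the grasp point (between the pads) lies 19 mm behind it (ctrl.grip_depth is the distance from the TCP to the grasp point, in m); z points along the fingers, y is the direction in which the jaws open and shut (so a half turn about z gives the same grasp; the last joint's range is limited). The gripper opens to 85 mm and grips with 20 to 120 N. Pads are 22 mm wide; open, the fingers measure 114 mm over their backs; the gripper's body (76 mm by 85 mm) begins 54 mm behind the grasp point. The pads swing forward as they close: fully open they stand 13 mm farther back than shut.
Start: joints at [-1.264, 0.342, 1.524, -0, 1.275, -0.146], TCP at [0.23, -0.472, 0.231] pointing down, gripper open.
Joint ranges: [-2.53, 2.53], [-0.77, 2.02], [0.04, 2.7], [-1, 4.14], [0.28, 2.66], [-3.11, 3.11]. Speed limits (rad/s): [2.57, 2.57, 3.14, 3.14, 3.14, 3.14].

### API

Orientations are given as a unit quaternion [x, y, z, w].
In Python, from cell import ctrl, camera, camera_model, ticket gives the robot as it stands.
- The arm moves only by the shell command python3 -m crank 'ROWS' [FORCE]. ROWS is text: rows parted by semicolons, each of 7 numbers parted by spaces: the turn, a rotation vector about the tool's x, y, z in rad, then the shift along the tool's x, y, z in m, then the closure, from -1 (fully open) to 1 (shut). A call has 1 to 12 rows; each row is the pose to reach, as a shift and turn from the pose commanded when the call began, along the tool's axes at that moment; what a row does not reach only later rows make up. A row lasts 1/10 s, in which the tool goes at most 50 mm and 8.59 degrees, less where a joint would pass 70% of its speed; a pose out of reach is approached as far as the arm can. A call with a gripper value outside its range is refused whole. The fingers move at their own pace and stop on an object; FORCE is the grip in N (left out, the last holds). Time passes only in rows, so rows that repeat a pose let the fingers close. It gives the time, the measured TCP pose, the force and the opening at its end, in the units of the state.
- ctrl.sense(): the state, without advancing time (a new reading comes with each control period).
- camera(name): name is "side" or "top" or "wrist"; returns the picture (480x640x3 uint8, blue, green, red); there is no depth.
- camera_model(name): a dict with "fx", "fy", "cx", "cy" (pixels), "R" (3x3) and "t" (3): a world point X has camera coordinates R X + t. Camera axes: x right, y down, z forward; pixel columns grow to the right and rows downward; lengths in m; the calibration is good to about 2 mm. A picture is of the moment at which its call begins: read the wrist's pose just before it. camera_model takes no time and is no camera call; for the wrist camera it gives the pose at the moment of the call.
- ticket.close_job(): hands the job in, once; it reports no verdict.
The state is a dict: "time": time; "q": joint angles; "joint_velocities": joint speeds; "joint_efforts": joint torques, N m; "eef_pos": TCP position; "tool_rot": TCP orientation; "wrist_force": force on the tool from outside, world axes, zero at the start; "ft_torque": the same for the moment, N m; "finger_gap": finger opening in m.
Only numpy, scipy, OpenCV 4.12 (cv2) and the standard library are available. Lean on these libraries where they do the work, as an engineer would, in place of code of your own. Each camera call takes 0.05 s, during which the arm holds its last target. There are 200 camera calls.

## Working session

There is one attempt and no reset: what is moved stays moved. The work goes in short steps, Python scripts to look and compute and a shell command to move; the robot and the scene stay as the last step left them, time stands still between calls to the robot, and variables do not carry over. Pictures are saved under pics/ and viewed, about 8 in all and at most 12, crops included, and the job is handed in when it is done.

```bash
ls; mkdir -p pics
python3 - <<'E'
from cell import ctrl,camera,camera_model
import cv2,numpy as np
s=ctrl.sense();print({k:np.round(v,3).tolist() for k,v in s.items()})
for n in("side","top"):
    cv2.imwrite(f"pics/{n}0.png",camera(n));m=camera_model(n)
    print(n,m["fx"],m["cx"],m["cy"],np.round(-np.array(m["R"]).T@m["t"],3),np.round(m["R"],2).tolist())
E
```

```text
pics
{'time': 0.0, 'q': [-1.264, 0.343, 1.525, -0.0, 1.275, -0.146], 'joint_velocities': [0.001, -0.0, -0.0, 0.0, 0.002, 0.0], 'joint_efforts': [0.0, -43.367, -24.601, -0.0, 0.008, -0.0], 'eef_pos': [0.23, -0.472, 0.231], 'tool_rot': [0.974, 0.224, -0.0, -0.001], 'wrist_force': [0.421, -0.036, -0.303], 'ft_torque': [0.024, -0.08, -0.025], 'finger_gap': 0.086}
side 528.426712184365 309.0557532768762 236.71632645295585 [0.398 0.629 0.59 ] [[-0.93, -0.36, 0.01], [-0.24, 0.59, -0.77], [0.27, -0.72, -0.63]]
top 457.1442701531283 318.572939783593 233.96371250515958 [0.485 0.052 0.93 ] [[-0.0, -1.0, 0.02], [-0.99, -0.0, -0.15], [0.15, -0.02, -0.99]]
```

View pics/top0.png

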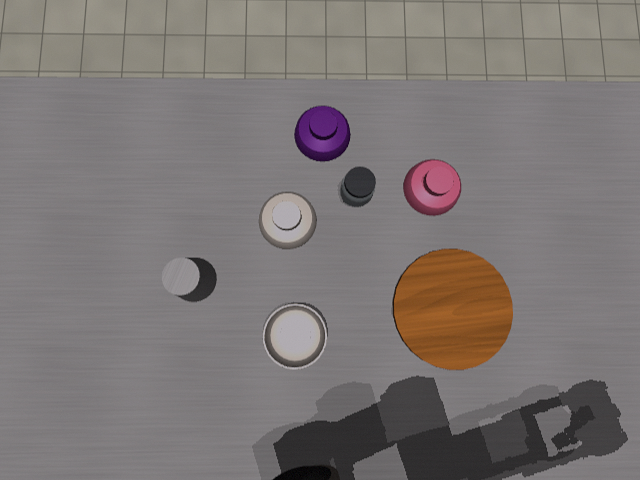

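View pics/side0.png

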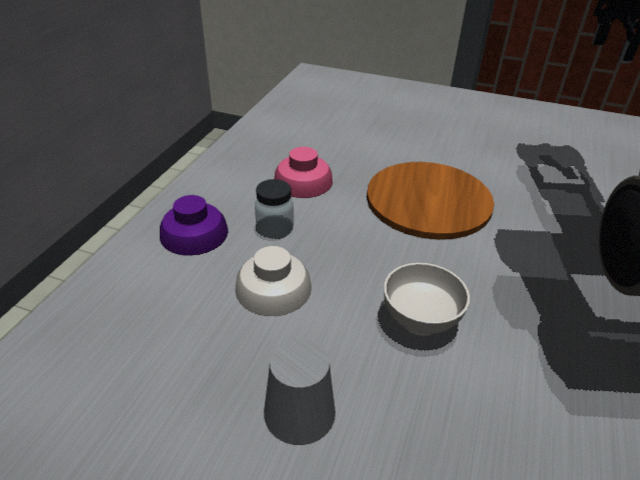

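The target bowl is upside down at top-view pixel (287,220), with its foot top at about (286,215). The spare is at (295,336), the tin at (181,276), the board at (453,309) and a jar at (358,187). Next I turn these into positions.

```bash
cat > h.py <<'E'
import numpy as np,cv2
from cell import ctrl,camera,camera_model
from scipy.spatial.transform import Rotation as Ro
def ray(m,u,v,z):
    R=np.array(m["R"]);c=-R.T@np.array(m["t"]);d=R.T@np.array([(u-m["cx"])/m["fx"],(v-m["cy"])/m["fy"],1])
    return c+d*(z-c[2])/d[2]
def st():
    s=ctrl.sense();R=Ro.from_quat(s["tool_rot"]).as_matrix()
    print("t",round(s["time"],2),"q",np.round(s["q"],3),"p",np.round(s["eef_pos"],4),"gap",round(float(np.squeeze(s["finger_gap"])),4),"F",np.round(s["wrist_force"],1));print(np.round(R,3));return s,R
E
python3 - <<'E'
from h import *
print([a for a in dir(ctrl) if a[0]!='_'])
hsv0={}
for n in("top","side"):
    im=cv2.imread(f"pics/{n}0.png");m=camera_model(n);h=cv2.cvtColor(im,cv2.COLOR_BGR2HSV)
    br=cv2.inRange(h,(5,120,60),(25,255,255))
    H,S,V=h[...,0],h[...,1],h[...,2]
    wh=(((H<30)&(S>12)&(V>120))|(V>205)).astype(np.uint8)*255
    for nm,k,z in(("board",br,.015),("white",wh,.03)):
        for c in cv2.findContours(k,0,2)[0]:
            if cv2.contourArea(c)<600 or c[:,0,1].mean()<(90 if n=="top" else 160):continue
            hull=cv2.convexHull(c)
            P=np.array([ray(m,*q[0],z)[:2] for q in hull],np.float32)
            (cx,cy),r=cv2.minEnclosingCircle(P)
            print(n,nm,cv2.boundingRect(c),"circle@z",z,np.round([cx,cy,r],4),"ell",np.round(cv2.fitEllipse(c)[0],1))
# hand-picked: foot top centre etc.
m=camera_model("top")
for nm,u,v,z in(("foot",286.5,215,.064),("rim",287.5,220.5,.01),("spare rim",295,336,.064),("tin top",181,276,.1),("jar",360,181,.08),("pink",439,181,.064),("purple",323,124,.064)):print(nm,np.round(ray(m,u,v,z),3))
m=camera_model("side")
for nm,u,v,z in(("foot",272.5,259,.064),("tin top",300,363,.1),("spare rim",426,299,.064),("jar",274,191,.08)):print("side",nm,np.round(ray(m,u,v,z),3))
E
```

```text
['MotionError', 'grip_depth', 'sense']
top board (394, 249, 119, 121) circle@z 0.015 [ 0.4801 -0.2363  0.1195] ell [452.7 308.9]
top white (270, 309, 51, 52) circle@z 0.03 [0.4297 0.0768 0.0488] ell [294.9 334.8]
top white (394, 248, 119, 123) circle@z 0.03 [ 0.4799 -0.232   0.1191] ell [453.2 309. ]
top white (262, 193, 50, 50) circle@z 0.03 [0.6591 0.0947 0.0511] ell [286.5 217.7]
side board (367, 162, 127, 72) circle@z 0.015 [ 0.4798 -0.234   0.1202] ell [430.2 197.6]
side white (384, 265, 86, 58) circle@z 0.03 [0.4322 0.0421 0.0634] ell [426.2 294.5]
side white (239, 246, 69, 59) circle@z 0.03 [0.6613 0.093  0.0652] ell [272.9 275.9]
side white (367, 161, 128, 72) circle@z 0.03 [ 0.4782 -0.2146  0.1176] ell [430.4 196.6]
foot [0.657 0.093 0.064]
rim [0.657 0.094 0.01 ]
spare rim [0.429 0.076 0.064]
tin top [0.538 0.28  0.1  ]
jar [ 0.721 -0.048  0.08 ]
pink [ 0.726 -0.206  0.064]
purple [0.842 0.022 0.064]
side foot [0.657 0.097 0.064]
side tin top [0.538 0.283 0.1  ]
side spare rim [0.427 0.093 0.064]
side jar [ 0.719 -0.046  0.08 ]
```

```bash
cat >> h.py <<'E'
def pose(h,p,roll=0):
    h,p,roll=np.radians([h,p,roll]);z=np.array([np.cos(p)*np.cos(h),np.cos(p)*np.sin(h),-np.sin(p)])
    y=np.array([-np.sin(h),np.cos(h),0]);R=np.c_[np.cross(y,z),y,z]
    return R@Ro.from_rotvec([0,0,roll]).as_matrix()
def delta(P,R,P0=None,R0=None):
    "row from (P0,R0) (default: now) to TCP P, orientation R"
    if R0 is None:
        s=ctrl.sense();R0=Ro.from_quat(s["tool_rot"]).as_matrix();P0=s["eef_pos"]
    rv=Ro.from_matrix(R0.T@R).as_rotvec();d=R0.T@(np.array(P)-P0)
    print("row",np.round(rv,3),np.round(d,4),"deg",round(np.degrees(np.linalg.norm(rv))),"dist",round(np.linalg.norm(d),3))
E
python3 - <<'E'
from h import *
s,R=st()
delta([.45,-.1,.35],pose(20,80))
E
```

```text
t 0.1 q [-1.264  0.343  1.525  0.     1.275 -0.146] p [ 0.2296 -0.4718  0.2307] gap 0.0855 F [0.1 0.2 0.1]
[[ 0.899  0.438 -0.   ]
 [ 0.438 -0.899  0.001]
 [ 0.    -0.001 -1.   ]]
row [-0.265 -0.016 -3.027] [ 0.3608 -0.238  -0.1189] deg 174 dist 0.448
```

Run:
```python
from h import *
m=camera_model("wrist");s,R=st();c=-np.array(m["R"]).T@m["t"];print("cam in tool",np.round(R.T@(c-s["eef_pos"]),3), "axis",np.round(R.T@np.array(m["R"])[2],3))
delta([.45,-.1,.35],pose(20,80,180))
```

```text
t 0.1 q [-1.264  0.343  1.525  0.     1.275 -0.146] p [ 0.2296 -0.4718  0.2307] gap 0.0855 F [0.1 0.2 0.1]
[[ 0.899  0.438 -0.   ]
 [ 0.438 -0.899  0.001]
 [ 0.    -0.001 -1.   ]]
cam in tool [ 0.082 -0.    -0.141] axis [-0.316 -0.     0.949]
row [-0.01   0.174  0.103] [ 0.3608 -0.238  -0.1189] deg 12 dist 0.448
```

```bash
R1="x"; python3 -m crank '0 0 -0.75 0.15 -0.1 -0.119 -1;0 0 -0.75 0.15 -0.1 -0.119 -1;0 0 -0.75 0.15 -0.1 -0.119 -1;0 0 -0.75 0.15 -0.1 -0.119 -1;0 0 -0.75 0.15 -0.1 -0.119 -1;0 0 -1.7 0.36 -0.238 -0.119 -1;0 0 -1.7 0.36 -0.238 -0.119 -1;0 0 -1.7 0.36 -0.238 -0.119 -1;0 0 -1.7 0.36 -0.238 -0.119 -1;0 0 -1.7 0.36 -0.238 -0.119 -1;0 0 -1.7 0.36 -0.238 -0.119 -1;0 0 -1.7 0.36 -0.238 -0.119 -1' 40
python3 - <<'E'
from h import *
st()
G=np.array([.657,.095,.058]);R=pose(35,25)
delta(G-R[:,2]*.12+[0,0,.06],R)
E
```

```text
time: 1.3
eef_pos: [0.4498, -0.0986, 0.3498]
tool_rot: [0.471, 0.882, -0.0, -0.001]
wrist_force: [-0.2, -0.1, 0.4]
finger_gap: 0.0853
t 1.3 q [-0.383  0.152  1.454 -0.     1.536 -0.974] p [ 0.4498 -0.0986  0.3498] gap 0.0853 F [-0.2 -0.1  0.4]
[[-0.557  0.83  -0.001]
 [ 0.83   0.557  0.   ]
 [ 0.001 -0.001 -1.   ]]
row [-0.893 -0.877 -1.402] [0.043  0.1714 0.181 ] deg 108 dist 0.253
```

```bash
python3 -m crank '-0.45 -0.44 -0.7 0 0.05 0 -1;-0.45 -0.44 -0.7 0 0.05 0 -1;-0.45 -0.44 -0.7 0 0.05 0 -1;-0.45 -0.44 -0.7 0 0.05 0 -1;-0.45 -0.44 -0.7 0 0.05 0 -1;-0.45 -0.44 -0.7 0 0.05 0 -1;-0.893 -0.877 -1.402 0.043 0.171 0.181 -1;-0.893 -0.877 -1.402 0.043 0.171 0.181 -1;-0.893 -0.877 -1.402 0.043 0.171 0.181 -1;-0.893 -0.877 -1.402 0.043 0.171 0.181 -1;-0.893 -0.877 -1.402 0.043 0.171 0.181 -1;-0.893 -0.877 -1.402 0.043 0.171 0.181 -1'
python3 - <<'E'
from h import *
st()
G=np.array([.657,.095,.058]);R=pose(35,25)
delta(G-R[:,2]*.12+[0,0,.06],R)
delta(G-R[:,2]*.06,R)
E
```

```text
time: 2.5
eef_pos: [0.5747, 0.0316, 0.2391]
tool_rot: [-0.09, 0.907, 0.142, 0.386]
wrist_force: [-0.1, -0.0, 0.3]
finger_gap: 0.0854
t 2.5 q [-0.401  0.189  2.058  1.22   0.646 -3.106] p [0.5747 0.0316 0.2391] gap 0.0854 F [-0.1 -0.   0.3]
[[-0.685 -0.273  0.675]
 [-0.053  0.943  0.327]
 [-0.726  0.188 -0.661]]
row [-0.17  -0.267 -0.339] [ 0.0557 -0.0104  0.0423] deg 27 dist 0.071
row [-0.17  -0.267 -0.339] [ 0.0855 -0.0092  0.139 ] deg 27 dist 0.163
```

```bash
cat > kin.py <<'E'
from h import *
from scipy.optimize import least_squares
D=[([-1.264,.343,1.525,0,1.275,-.146],[.2296,-.4718,.2307],[[.899,.438,0],[.438,-.899,.001],[0,-.001,-1]]),
([-.383,.152,1.454,0,1.536,-.974],[.4498,-.0986,.3498],[[-.557,.83,-.001],[.83,.557,0],[.001,-.001,-1]]),
([-.401,.189,2.058,1.22,.646,-3.106],[.5747,.0316,.2391],[[-.685,-.273,.675],[-.053,.943,.327],[-.726,.188,-.661]])]
Rz=lambda a:Ro.from_euler("z",a).as_matrix();Ry=lambda a:Ro.from_euler("y",a).as_matrix()
def rot(q):return Rz(q[0])@Ry(q[1]+q[2])@Rz(q[3])@Ry(q[4])@Rz(q[5])@C
C=np.eye(3);C=rot(D[0][0]).T@np.array(D[0][2])
def pos(q,w):
    e0,lat,H,a,b,e2,L=w
    return Rz(q[0])@(np.array([e0,lat,H])+Ry(q[1])@[0,0,a]+Ry(q[1]+q[2])@[e2,0,b])+rot(q)[:,2]*L
w0=np.array([0,.076,.3,.4,.4,0,.25])
sol=least_squares(lambda w:np.r_[np.concatenate([(pos(q,w)-p) for q,p,_ in D])*1e3,(w-w0)*.5],w0)
W=sol.x
E
python3 - <<'E'
from kin import *
print(np.round(C,3));
for q,p,R in D:print(np.round(rot(q)-R,3).tolist(),np.round(pos(q,W)-p,4))
print(np.round(W,4))
E
```

```text
[[ 0.001 -1.    -0.   ]
 [ 1.     0.001  0.   ]
 [ 0.    -0.     1.   ]]
[[-0.0, -0.0, 0.0], [-0.0, 0.0, -0.0], [0.0, -0.0, 0.0]] [ 0.0001  0.     -0.    ]
[[-0.001, 0.0, 0.001], [0.0, 0.001, 0.001], [-0.001, 0.001, -0.0]] [-0.     -0.0001  0.    ]
[[-0.0, -0.001, -0.0], [-0.001, 0.0, 0.001], [-0.0, 0.001, -0.0]] [ 0. -0.  0.]
[0.001  0.0764 0.2226 0.5049 0.3786 0.0457 0.313 ]
```

```bash
cat >> kin.py <<'E'
lo=np.array([-2.53,-.77,.04,-1,.28,-3.11])+.04;hi=np.array([2.53,2.02,2.7,4.14,2.66,3.11])-.04
def ik(P,R,seeds):
    out=[]
    for s in seeds:
        r=least_squares(lambda q:np.r_[(pos(q,W)-P)*20,Ro.from_matrix(rot(q).T@R).as_rotvec()],np.clip(s,lo+.01,hi-.01),bounds=(lo,hi))
        if r.cost<1e-6 and not any(np.abs(r.x-o).max()<.05 for o in out):out.append(r.x)
    return out
def seeds(P):
    j=np.arctan2(P[1],P[0])
    return [[j,.2,2,a,b,c] for a in(-.5,.8,1.8,2.8,3.8) for b in(.6,1.3) for c in(-2.5,-.8,.8,2.5)]
E
python3 - <<'E'
from kin import *
G=np.array([.657,.095,.058]);B=np.array([.48,-.235,.0])
for nm,cam in(("pick",0),("place",180)):
  for h in ((-30,0,15,30,45) if cam==0 else (-90,-60,-40,-20,0,20)):
    R=pose(h,25 if cam==0 else 18,cam);z=R[:,2]
    P=G+z*.02 if cam==0 else np.r_[B[:2]-.06*z[:2]/np.hypot(*z[:2]),.038]+z*.02
    for q in ik(P,R,seeds(P)):print(nm,h,np.round(q,2))
E
```

```text
pick 0 [0.05 0.83 2.13 3.19 0.96 1.56]
pick 15 [-0.13  0.83  2.14  2.72  0.98  1.65]
pick 30 [-0.27  0.84  2.06  2.25  0.97  1.78]
pick 45 [-0.36  0.86  1.93  1.82  1.01  1.95]
place -60 [-0.06  1.01  2.34  4.08  1.38 -1.39]
place -40 [-0.43  1.21  2.58  3.41  1.88 -1.4 ]
place -20 [-1.02  1.29  2.64  2.47  1.88 -2.05]
place 0 [-1.31  1.07  2.44  1.92  1.37 -1.94]
place 20 [-1.34  0.97  2.15  1.45  1.26 -1.55]
```

```bash
cat >> kin.py <<'E'
def path(qs,R0=None,P0=None):
    "rows relative to first pose for joint waypoints"
    R0=rot(qs[0]) if R0 is None else R0;P0=pos(qs[0],W) if P0 is None else P0
    pr=None
    for q in qs[1:]:
        R=rot(q);P=pos(q,W);a=np.degrees(Ro.from_matrix((rot(pr) if pr is not None else R0).T@R).magnitude());pr=q
        print(np.round(Ro.from_matrix(R0.T@R).as_rotvec(),2),np.round(R0.T@(P-P0),3),"dθ",round(a),"P",np.round(P,3),"q",np.round(q,2))
E
python3 - <<'E'
from kin import *
G=np.array([.657,.095,.058]);R=pose(32,25);z=R[:,2]
for k,P in(("grasp",G+z*.02),("near",G-z*.06),("stand",G-z*.09+[0,0,.08])):
    q=ik(P,R,[[-.28,.8,2.05,2.2,.97,1.8]]);print(k,np.round(q,3),np.round(P,3))
q0=np.array(ctrl.sense()["q"]);q1=q[0];qs=[q0+(q1-q0)*t for t in np.linspace(0,1,10)]
for i in range(0,9,3):print("call");path(qs[i:i+4])
E
```

```text
grasp [[-0.282  0.84   2.049  2.188  0.976  1.799]] [0.672 0.105 0.05 ]
near [[-0.426  0.739  2.201  2.066  1.031  1.766]] [0.611 0.066 0.083]
stand [[-0.49   0.479  2.225  1.857  0.959  2.036]] [0.588 0.052 0.176]
call
[-0.04  0.01  0.66] [0.009 0.006 0.01 ] dθ 38 P [0.573 0.04  0.227] q [-0.41  0.22  2.08  1.29  0.68 -2.53]
[-0.08  0.03  1.33] [0.016 0.011 0.019] dθ 38 P [0.573 0.047 0.217] q [-0.42  0.25  2.1   1.36  0.72 -1.96]
[-0.12  0.09  1.99] [0.022 0.015 0.026] dθ 38 P [0.573 0.053 0.209] q [-0.43  0.29  2.11  1.43  0.75 -1.39]
call
[-0.    0.04  0.66] [-0.    -0.005  0.007] dθ 38 P [0.574 0.058 0.202] q [-0.44  0.32  2.13  1.5   0.78 -0.82]
[0.02 0.08 1.33] [-0.002 -0.008  0.013] dθ 38 P [0.576 0.06  0.195] q [-0.45  0.35  2.15  1.57  0.82 -0.25]
[0.05 0.12 1.99] [-0.004 -0.01   0.018] dθ 38 P [0.578 0.061 0.19 ] q [-0.46  0.38  2.17  1.64  0.85  0.32]
call
[0.04 0.01 0.66] [0.001 0.004 0.004] dθ 38 P [0.581 0.06  0.185] q [-0.47  0.41  2.19  1.72  0.89  0.89]
[0.08 0.   1.32] [0.004 0.009 0.007] dθ 38 P [0.584 0.057 0.18 ] q [-0.48  0.45  2.21  1.79  0.92  1.46]
[ 0.13 -0.03  1.97] [0.008 0.015 0.009] dθ 38 P [0.588 0.052 0.176] q [-0.49  0.48  2.22  1.86  0.96  2.04]
```

```bash
python3 -m crank '0 0 0.6 0 0 0 -1;0 0 0.6 0 0 0 -1;0 0 0.6 0 0 0 -1;0 0 0.6 0 0 0 -1;0 0 1.2 0 0 0 -1;0 0 1.2 0 0 0 -1;0 0 1.2 0 0 0 -1;0 0 1.2 0 0 0 -1;0 0 1.75 0 0 0 -1;0 0 1.75 0 0 0 -1;0 0 1.75 0 0 0 -1;0 0 1.75 0 0 0 -1'
python3 -m crank '0 0 0.6 0 0 0 -1;0 0 0.6 0 0 0 -1;0 0 0.6 0 0 0 -1;0 0 0.6 0 0 0 -1;0 0 1.2 0 0 0 -1;0 0 1.2 0 0 0 -1;0 0 1.2 0 0 0 -1;0 0 1.2 0 0 0 -1;0 0 1.75 0 0 0 -1;0 0 1.75 0 0 0 -1;0 0 1.75 0 0 0 -1;0 0 1.75 0 0 0 -1'
python3 - <<'E'
from kin import *
s,R=st();print(np.round(pos(s["q"],W)-s["eef_pos"],4))
G=np.array([.657,.095,.058]);R=pose(32,25)
delta(G-R[:,2]*.09+[0,0,.08],R)
E
```

```text
time: 3.7
eef_pos: [0.5759, 0.031, 0.2421]
tool_rot: [0.638, 0.65, 0.388, 0.14]
wrist_force: [0.2, -0.2, -0.0]
finger_gap: 0.0856
time: 4.9
eef_pos: [0.5759, 0.031, 0.242]
tool_rot: [0.908, -0.073, 0.356, -0.208]
wrist_force: [0.2, -0.1, 0.7]
finger_gap: 0.0853
t 4.9 q [-0.401  0.185  2.054  1.215  0.646  0.401] p [0.5759 0.031  0.242 ] gap 0.0853 F [ 0.2 -0.1  0.7]
[[ 0.735  0.016  0.678]
 [-0.281 -0.903  0.326]
 [ 0.617 -0.43  -0.659]]
[ 0.0001 -0.0005  0.0001]
row [ 0.316 -0.226  2.449] [-0.0378  0.0098  0.0583] deg 142 dist 0.07
```

```bash
python3 -m crank '0.09 -0.06 0.65 -0.01 0 0.015 -1;0.09 -0.06 0.65 -0.01 0 0.015 -1;0.09 -0.06 0.65 -0.01 0 0.015 -1;0.09 -0.06 0.65 -0.01 0 0.015 -1;0.09 -0.06 0.65 -0.01 0 0.015 -1;0.22 -0.16 1.7 -0.026 0.007 0.04 -1;0.22 -0.16 1.7 -0.026 0.007 0.04 -1;0.22 -0.16 1.7 -0.026 0.007 0.04 -1;0.22 -0.16 1.7 -0.026 0.007 0.04 -1;0.22 -0.16 1.7 -0.026 0.007 0.04 -1;0.22 -0.16 1.7 -0.026 0.007 0.04 -1;0.22 -0.16 1.7 -0.026 0.007 0.04 -1'
python3 - <<'E'
from kin import *
s,R=st()
G=np.array([.657,.095,.058]);R=pose(32,25)
delta(G-R[:,2]*.09+[0,0,.08],R)
E
```

```text
time: 6.1
eef_pos: [0.5843, 0.0447, 0.1967]
tool_rot: [-0.547, 0.675, -0.022, 0.495]
wrist_force: [0.1, 0.7, -0.4]
finger_gap: 0.0853
t 6.1 q [-0.505  0.39   2.125  1.561  0.898  1.595] p [0.5843 0.0447 0.1967] gap 0.0853 F [ 0.1  0.7 -0.4]
[[ 0.087 -0.716  0.692]
 [-0.76   0.402  0.511]
 [-0.644 -0.571 -0.509]]
row [ 0.101 -0.069  0.76 ] [0.0082 0.012  0.0166] deg 44 dist 0.022
```

```bash
python3 -m crank '0.101 -0.069 0.76 0.008 0.012 0.017 -1;0.101 -0.069 0.76 0.008 0.012 0.017 -1;0.101 -0.069 0.76 0.008 0.012 0.017 -1;0.101 -0.069 0.76 0.008 0.012 0.017 -1;0.101 -0.069 0.76 0.008 0.012 0.017 -1;0.101 -0.069 0.76 0.008 0.012 0.017 -1;0.101 -0.069 0.76 0.008 0.012 0.017 -1'
python3 - <<'E'
from kin import *
s,R=st();m=camera_model("wrist");im=camera("wrist");cv2.imwrite("pics/w1.png",np.hstack([im,camera("side")])[::1,::1] if 0 else im);cv2.imwrite("pics/s1.png",camera("side"))
G=np.array([.657,.095,.058]);R=pose(32,25)
delta(G-R[:,2]*.06,R);delta(G+R[:,2]*.02,R)
for z,r in((.064,0),(.04,0)):
    X=np.array(m["R"])@[.657,.095,z]+m["t"];print(X[:2]/X[2]*m["fx"]+[m["cx"],m["cy"]])
E
```

```text
time: 6.8
eef_pos: [0.5881, 0.0523, 0.176]
tool_rot: [-0.237, 0.81, 0.146, 0.517]
wrist_force: [0.4, -0.2, 0.9]
finger_gap: 0.0856
t 6.8 q [-0.49   0.48   2.222  1.853  0.958  2.03 ] p [0.5881 0.0523 0.176 ] gap 0.0856 F [ 0.4 -0.2  0.9]
[[-0.354 -0.534  0.768]
 [-0.232  0.845  0.481]
 [-0.906 -0.008 -0.423]]
row [ 0.001 -0.     0.01 ] [0.0731 0.0007 0.0634] deg 1 dist 0.097
row [ 0.001 -0.     0.01 ] [0.0731 0.0006 0.1434] deg 1 dist 0.161
[319.92808013 130.08781429]
[320.21276664  93.73317364]
```

View pics/w1.png

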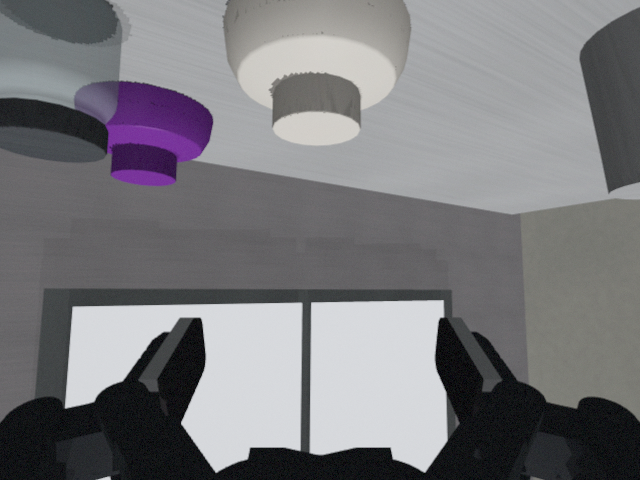

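View pics/s1.png

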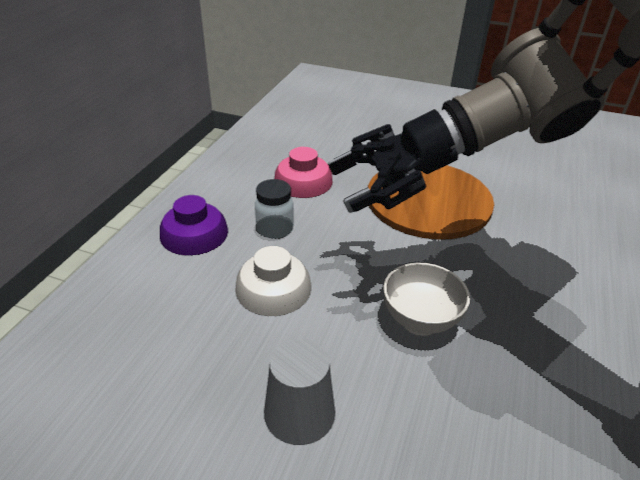

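The wrist view puts the foot top centre at (317,126), against a prediction of (320,130), so the estimate is within about 2 mm. The side view shows the jaws clear of the spare. Now I approach.

```bash
python3 -m crank '0 0 0.01 0.073 0 0.063 -1;0 0 0.01 0.073 0 0.063 -1;0 0 0.01 0.073 0 0.063 -1;0 0 0.01 0.073 0 0.063 -1;0 0 0.01 0.073 0 0.085 -1;0 0 0.01 0.073 0 0.105 -1;0 0 0.01 0.073 0 0.125 -1;0 0 0.01 0.073 0 0.143 -1;0 0 0.01 0.073 0 0.143 -1;0 0 0.01 0.073 0 0.143 -1'
python3 - <<'E'
from kin import *
s,R=st();cv2.imwrite("pics/w2.png",camera("wrist"));cv2.imwrite("pics/s2.png",camera("side")[150:400,150:480].repeat(2,0).repeat(2,1))
G=np.array([.657,.095,.058]);R=pose(32,25)
delta(G+R[:,2]*.02,R)
E
```

```text
time: 7.9
eef_pos: [0.6726, 0.104, 0.0536]
tool_rot: [-0.232, 0.81, 0.148, 0.518]
wrist_force: [0.1, 0.3, 0.2]
finger_gap: 0.0855
t 7.9 q [-0.285  0.832  2.049  2.182  0.976  1.805] p [0.6726 0.104  0.0536] gap 0.0855 F [0.1 0.3 0.2]
[[-0.355 -0.53   0.77 ]
 [-0.222  0.848  0.481]
 [-0.908 -0.    -0.419]]
row [-0.     0.002 -0.002] [0.0022 0.0008 0.0018] deg 0 dist 0.003
```

View pics/s2.png

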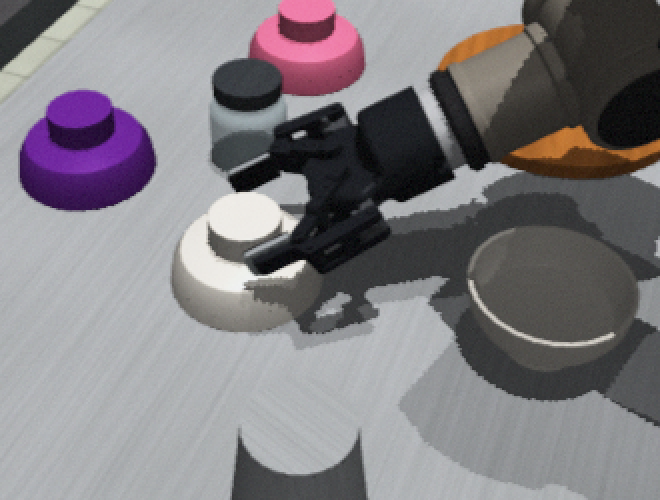

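The fingers straddle the foot without touching it. I close and lift.

```bash
python3 -m crank '0 0 0 0.001 0 0.002 1;0 0 0 0.001 0 0.002 1;0 0 0 0.001 0 0.002 1;0 0 0 0.001 0 0.002 1;0 0 0 0.001 0 0.002 1;0 0 0 0.001 0 0.002 1;0 0 0 0.001 0 0.002 1;0 0 0 0.001 0 0.002 1' 80
python3 -m crank '0 0 0 -0.018 0 -0.008 1;0 0 0 -0.018 0 -0.008 1;0 0 0 -0.045 0 -0.021 1;0 0 0 -0.09 0 -0.042 1;0 0 0 -0.136 0 -0.063 1;0 0 0 -0.136 0 -0.063 1;0 0 0 -0.136 0 -0.063 1'
python3 - <<'E'
from kin import *
s,R=st();cv2.imwrite("pics/s3.png",camera("side")[100:350,200:530].repeat(2,0).repeat(2,1))
E
```

```text
time: 8.8
eef_pos: [0.6736, 0.1044, 0.0487]
tool_rot: [-0.231, 0.811, 0.149, 0.517]
wrist_force: [-2.9, -4.4, 5.8]
finger_gap: 0.0541
time: 9.5
eef_pos: [0.6734, 0.1047, 0.1975]
tool_rot: [-0.232, 0.811, 0.149, 0.516]
wrist_force: [-0.7, -0.1, -5.1]
finger_gap: 0.0538
t 9.5 q [-0.282  0.505  2.014  1.917  0.801  2.223] p [0.6734 0.1047 0.1975] gap 0.0538 F [-0.7 -0.1 -5.1]
[[-0.36  -0.53   0.768]
 [-0.223  0.848  0.481]
 [-0.906  0.002 -0.423]]
```

View pics/s3.png

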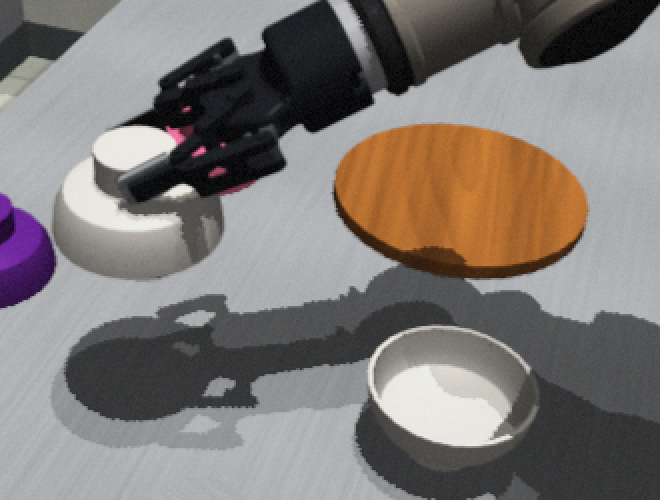

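Run:
```python
from kin import *
s=ctrl.sense();q0=np.array(s["q"])
B=np.array([.48,-.235,0]);h=12
R=pose(h,18,180);z=R[:,2];hz=np.r_[np.cos(np.radians(h)),np.sin(np.radians(h)),0]
G=B-.055*hz+[0,0,.0385];P=G+.021*z
print("place",np.round(P,4),np.round(ik(P,R,seeds(P)),2))
Ph=P+[0,0,.12];qh=ik(Ph,R,seeds(Ph));print("hover",np.round(Ph,3),np.round(qh,3))
q1=min(qh,key=lambda q:np.abs(q-q0).max());n=9
qs=[q0+(q1-q0)*t for t in np.linspace(0,1,n+1)]
for i in range(0,n,3):print("call");path(qs[i:i+4])
```

```text
place [ 0.4457 -0.2423  0.032 ] [[-1.33  0.99  2.27  1.64  1.26 -1.7 ]]
hover [ 0.446 -0.242  0.152] [[-1.326  0.637  2.303  1.539  1.256 -1.357]]
call
[ 0.03  0.01 -0.34] [ 0.029 -0.041 -0.03 ] dθ 20 P [0.661 0.049 0.182] q [-0.4   0.52  2.05  1.88  0.85  1.82]
[ 0.06  0.03 -0.68] [ 0.058 -0.076 -0.064] dθ 20 P [ 0.644 -0.003  0.171] q [-0.51  0.54  2.08  1.83  0.9   1.43]
[ 0.09  0.06 -1.02] [ 0.085 -0.105 -0.099] dθ 19 P [ 0.622 -0.051  0.161] q [-0.63  0.55  2.11  1.79  0.95  1.03]
call
[ 0.02  0.03 -0.33] [ 0.036  0.008 -0.034] dθ 19 P [ 0.597 -0.094  0.153] q [-0.75  0.56  2.14  1.75  1.    0.63]
[ 0.03  0.06 -0.67] [ 0.067  0.017 -0.069] dθ 19 P [ 0.569 -0.133  0.148] q [-0.86  0.58  2.18  1.71  1.05  0.23]
[ 0.04  0.11 -1.  ] [ 0.092  0.026 -0.105] dθ 19 P [ 0.539 -0.166  0.145] q [-0.98  0.59  2.21  1.67  1.1  -0.16]
call
[-0.01  0.04 -0.33] [ 0.007  0.022 -0.036] dθ 19 P [ 0.509 -0.196  0.145] q [-1.09  0.61  2.24  1.62  1.16 -0.56]
[-0.02  0.09 -0.66] [ 0.012  0.04  -0.071] dθ 19 P [ 0.477 -0.221  0.147] q [-1.21  0.62  2.27  1.58  1.21 -0.96]
[-0.06  0.15 -0.99] [ 0.015  0.054 -0.107] dθ 19 P [ 0.446 -0.242  0.152] q [-1.33  0.64  2.3   1.54  1.26 -1.36]
```

```bash
python3 -m crank '0.03 0.01 -0.34 -0.016 -0.03 -0.051 1;0.03 0.01 -0.34 -0.016 -0.03 -0.051 1;0.03 0.01 -0.34 -0.016 -0.03 -0.051 1;0.06 0.03 -0.68 0.013 -0.076 -0.085 1;0.06 0.03 -0.68 0.013 -0.076 -0.085 1;0.06 0.03 -0.68 0.013 -0.076 -0.085 1;0.06 0.03 -0.68 0.013 -0.076 -0.085 1;0.09 0.06 -1.02 0.04 -0.105 -0.12 1;0.09 0.06 -1.02 0.04 -0.105 -0.12 1;0.09 0.06 -1.02 0.04 -0.105 -0.12 1;0.09 0.06 -1.02 0.04 -0.105 -0.12 1;0.09 0.06 -1.02 0.04 -0.105 -0.12 1' 80
python3 - <<'E'
from kin import *
s,_=st();q0=np.array(s["q"])
R=pose(12,18,180);Ph=np.array([.446,-.242,.19]);q1=min(ik(Ph,R,seeds(Ph)),key=lambda q:np.abs(q-q0).max())
qs=[q0+(q1-q0)*t for t in np.linspace(0,1,7)]
path(qs[:4]);print();path(qs[3:])
E
```

```text
time: 10.75
eef_pos: [0.6227, -0.0502, 0.2107]
tool_rot: [-0.579, 0.616, -0.161, 0.509]
wrist_force: [-0.2, -0.2, -5.3]
finger_gap: 0.0538
t 10.75 q [-0.629  0.44   2.08   1.695  0.929  1.203] p [ 0.6227 -0.0502  0.2107] gap 0.0538 F [-0.2 -0.2 -5.3]
[[ 0.189 -0.549  0.814]
 [-0.878  0.278  0.391]
 [-0.441 -0.789 -0.429]]
[ 0.02  0.03 -0.33] [ 0.037  0.01  -0.033] dθ 19 P [ 0.597 -0.094  0.201] q [-0.74  0.45  2.12  1.66  0.98  0.8 ]
[ 0.03  0.06 -0.67] [ 0.069  0.02  -0.068] dθ 19 P [ 0.569 -0.132  0.193] q [-0.86  0.47  2.15  1.63  1.04  0.39]
[ 0.04  0.1  -1.  ] [ 0.095  0.031 -0.103] dθ 19 P [ 0.54  -0.166  0.188] q [-0.98  0.48  2.19  1.6   1.1  -0.01]

[-0.    0.04 -0.33] [ 0.006  0.024 -0.035] dθ 19 P [ 0.509 -0.195  0.186] q [-1.09  0.5   2.22  1.56  1.15 -0.42]
[-0.02  0.09 -0.66] [ 0.01   0.043 -0.07 ] dθ 19 P [ 0.477 -0.22   0.187] q [-1.21  0.51  2.25  1.53  1.21 -0.82]
[-0.06  0.15 -0.99] [ 0.013  0.058 -0.105] dθ 19 P [ 0.446 -0.242  0.19 ] q [-1.33  0.52  2.29  1.5   1.26 -1.23]
```

```bash
python3 -m crank '0.02 0.03 -0.33 0.037 0.01 -0.033 1;0.02 0.03 -0.33 0.037 0.01 -0.033 1;0.02 0.03 -0.33 0.037 0.01 -0.033 1;0.03 0.06 -0.67 0.069 0.02 -0.068 1;0.03 0.06 -0.67 0.069 0.02 -0.068 1;0.03 0.06 -0.67 0.069 0.02 -0.068 1;0.03 0.06 -0.67 0.069 0.02 -0.068 1;0.04 0.1 -1 0.095 0.031 -0.103 1;0.04 0.1 -1 0.095 0.031 -0.103 1;0.04 0.1 -1 0.095 0.031 -0.103 1;0.04 0.1 -1 0.095 0.031 -0.103 1;0.04 0.1 -1 0.095 0.031 -0.103 1'
python3 -m crank '0 0.04 -0.33 0.006 0.024 -0.035 1;0 0.04 -0.33 0.006 0.024 -0.035 1;0 0.04 -0.33 0.006 0.024 -0.035 1;-0.02 0.09 -0.66 0.01 0.043 -0.07 1;-0.02 0.09 -0.66 0.01 0.043 -0.07 1;-0.02 0.09 -0.66 0.01 0.043 -0.07 1;-0.02 0.09 -0.66 0.01 0.043 -0.07 1;-0.06 0.15 -0.99 0.013 0.058 -0.105 1;-0.06 0.15 -0.99 0.013 0.058 -0.105 1;-0.06 0.15 -0.99 0.013 0.058 -0.105 1;-0.06 0.15 -0.99 0.013 0.058 -0.105 1;-0.06 0.15 -0.99 0.013 0.058 -0.105 1'
python3 - <<'E'
from kin import *
s,_=st();cv2.imwrite("pics/s4.png",camera("side")[20:270,300:630].repeat(2,0).repeat(2,1))
delta([.4457,-.2423,.045],pose(12,18,180));delta([.4457,-.2423,.032],pose(12,18,180))
E
```

```text
time: 11.95
eef_pos: [0.5403, -0.1656, 0.1899]
tool_rot: [0.785, -0.283, 0.426, -0.35]
wrist_force: [-0.7, 0.9, -4.2]
finger_gap: 0.054
time: 13.15
eef_pos: [0.447, -0.2424, 0.1914]
tool_rot: [0.802, 0.087, 0.588, -0.062]
wrist_force: [0.1, -0.5, -5.2]
finger_gap: 0.0535
t 13.15 q [-1.327  0.529  2.284  1.499  1.272 -1.229] p [ 0.447  -0.2424  0.1914] gap 0.0535 F [ 0.1 -0.5 -5.2]
[[ 0.293  0.212  0.932]
 [ 0.066 -0.977  0.202]
 [ 0.954  0.002 -0.301]]
row [-0.003 -0.009  0.004] [-0.14   -0.0008  0.0427] deg 1 dist 0.146
row [-0.003 -0.009  0.004] [-0.1524 -0.0008  0.0467] deg 1 dist 0.159
```

View pics/s4.png

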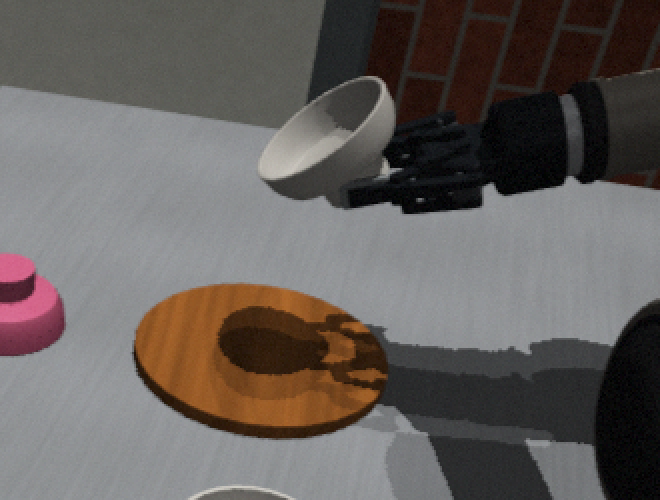

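The bowl is right-side-up but leaning about 43° with its mouth away from the gripper, above the board's near half. I lower it.

```bash
python3 -m crank '0 0 0 -0.04 0 0.012 1;0 0 0 -0.08 0 0.024 1;0 0 0 -0.12 0 0.037 1;0 0 0 -0.14 0 0.043 1;0 0 0 -0.14 0 0.043 1;0 0 0 -0.14 0 0.043 1' 40
python3 -m crank '0 0 0 -0.004 0 0.001 1;0 0 0 -0.007 0 0.002 1;0 0 0 -0.01 0 0.003 1;0 0 0 -0.012 0 0.004 1;0 0 0 -0.012 0 0.004 1'
```

```text
time: 13.8
eef_pos: [0.4462, -0.2434, 0.0452]
tool_rot: [0.801, 0.087, 0.589, -0.062]
wrist_force: [0.7, 0.1, -3.6]
finger_gap: 0.0538
time: 14.3
eef_pos: [0.4464, -0.2436, 0.0338]
tool_rot: [0.8, 0.087, 0.59, -0.061]
wrist_force: [-2.7, -1.2, 4.6]
finger_gap: 0.0541
```

Contact made (about 10 N). I reduce the grip to 20 N and press slightly so the bowl turns in the pads towards upright.

```bash
python3 -m crank '0 0 0 -0.001 0 0.0003 1;0 0 0 -0.002 0 0.0006 1;0 0 0 -0.003 0 0.001 1;0 0 0 -0.004 0 0.0013 1;0 0 0 -0.004 0 0.0013 1' 20
python3 - <<'E'
from kin import *
s,_=st();cv2.imwrite("pics/s5.png",camera("side")[80:330,300:630].repeat(2,0).repeat(2,1))
E
```

```text
time: 14.8
eef_pos: [0.4466, -0.2437, 0.0331]
tool_rot: [0.798, 0.087, 0.593, -0.06]
wrist_force: [-16.6, -3.3, 26.7]
finger_gap: 0.0536
t 14.8 q [-1.332  1.004  2.262  1.637  1.283 -1.708] p [ 0.4466 -0.2437  0.0331] gap 0.0536 F [-16.6  -3.3  26.7]
[[ 0.281  0.21   0.936]
 [ 0.067 -0.978  0.199]
 [ 0.957  0.006 -0.289]]
```

View pics/s5.png

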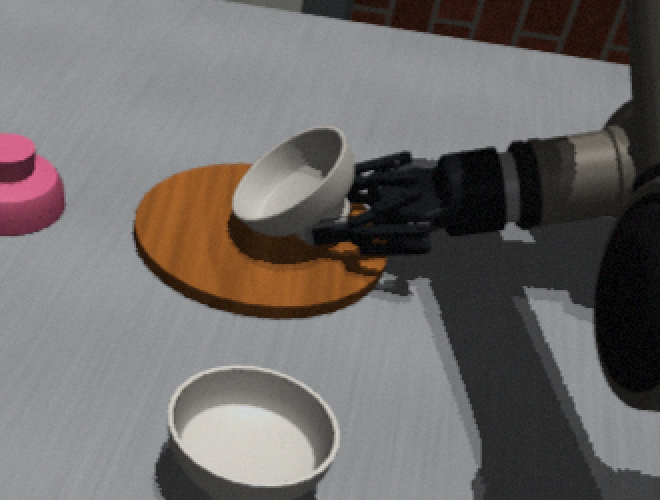

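It did not turn in the grip, and the force rose to about 30 N. I back off the press and open.

```bash
python3 -m crank '0 0 0 0.003 0 -0.001 1;0 0 0 0.003 0 -0.001 1;0 0 0 0.003 0 -0.001 -0.4;0 0 0 0.003 0 -0.001 -0.4;0 0 0 0.003 0 -0.001 -0.6;0 0 0 0.003 0 -0.001 -1;0 0 0 0.003 0 -0.001 -1;0 0 0 0.003 0 -0.001 -1;0 0 0 0.003 0 -0.001 -1'
python3 - <<'E'
from kin import *
s,_=st();cv2.imwrite("pics/s6.png",camera("side")[80:330,300:630].repeat(2,0).repeat(2,1))
E
```

```text
time: 15.75
eef_pos: [0.4461, -0.2433, 0.0311]
tool_rot: [0.802, 0.087, 0.588, -0.061]
wrist_force: [-0.2, -1.1, -2.0]
finger_gap: 0.0855
t 15.75 q [-1.33   1.     2.262  1.637  1.271 -1.701] p [ 0.4461 -0.2433  0.0311] gap 0.0855 F [-0.2 -1.1 -2. ]
[[ 0.293  0.212  0.932]
 [ 0.068 -0.977  0.201]
 [ 0.954  0.004 -0.3  ]]
```

View pics/s6.png

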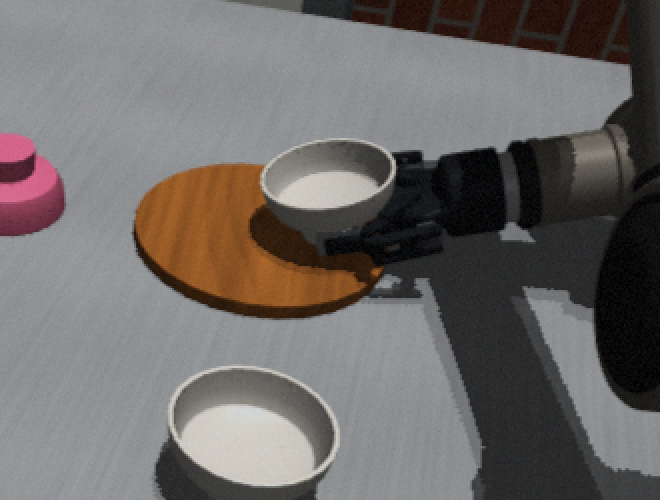

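The bowl rolled almost upright and now leans slightly on the fingers. I withdraw horizontally and slowly.

```bash
python3 -m crank '0 0 0 -0.002 0 -0.005 -1;0 0 0 -0.005 0 -0.01 -1;0 0 0 -0.007 0 -0.015 -1;0 0 0 -0.008 0 -0.02 -1;0 0 0 -0.01 0 -0.026 -1;0 0 0 -0.012 0 -0.034 -1;0 0 0 -0.015 0 -0.044 -1;0 0 0 -0.018 0 -0.056 -1;0 0 0 -0.022 0 -0.068 -1;0 0 0 -0.026 0 -0.082 -1;0 0 0 -0.03 0 -0.095 -1;0 0 0 -0.03 0 -0.095 -1'
python3 - <<'E'
from kin import *
s,_=st();im=camera("side");cv2.imwrite("pics/s7.png",im[80:400,230:630].repeat(2,0).repeat(2,1)[:600,:800]);cv2.imwrite("pics/t7.png",camera("top"))
E
```

```text
time: 17.0
eef_pos: [0.3473, -0.2659, 0.0307]
tool_rot: [0.802, 0.086, 0.588, -0.06]
wrist_force: [0.0, 0.5, -5.1]
finger_gap: 0.0851
t 17.0 q [-1.637  1.008  2.289  1.347  1.226 -1.735] p [ 0.3473 -0.2659  0.0307] gap 0.0851 F [ 0.   0.5 -5.1]
[[ 0.294  0.209  0.933]
 [ 0.068 -0.978  0.198]
 [ 0.953  0.005 -0.301]]
```

View pics/s7.png

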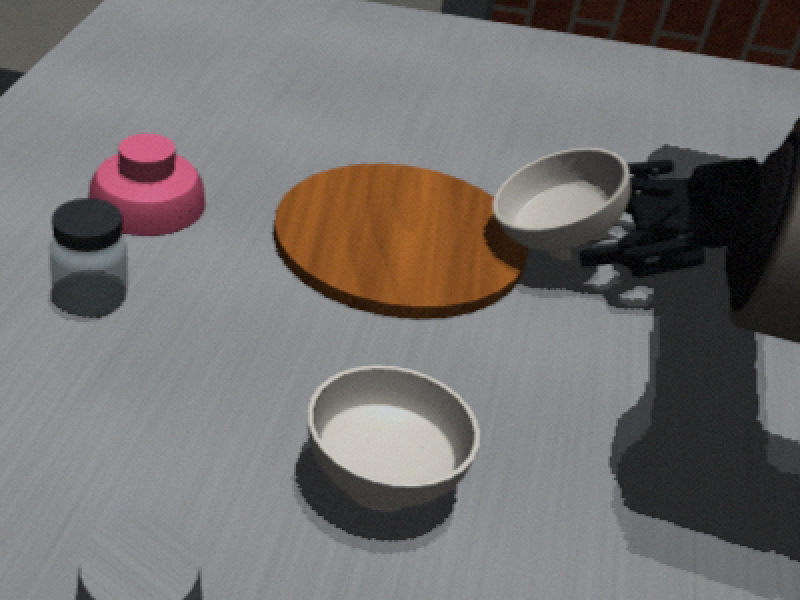

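The fingers hooked the shell and dragged the bowl back to the board's near edge, where it is tilted. It now hangs partly on the fingers. I measure it before mending.

```bash
cat > meas.py <<'E'
from kin import *
def white(im,box):
    h=cv2.cvtColor(im,cv2.COLOR_BGR2HSV);H,S,V=[h[...,i].astype(int) for i in range(3)]
    k=((H<35)&(S>8)&(S<70)&(V>85)).astype(np.uint8)*255
    b=np.zeros_like(k);x0,y0,x1,y1=box;b[y0:y1,x0:x1]=k[y0:y1,x0:x1]
    b=cv2.morphologyEx(b,cv2.MORPH_OPEN,np.ones((3,3)))
    c=max(cv2.findContours(b,0,1)[0],key=cv2.contourArea);return b,c
E
python3 - <<'E'
from meas import *
s=camera("side")
t=camera("top")
b,c=white(s,(465,140,560,225));print("side",cv2.boundingRect(c),cv2.contourArea(c))
b2,c2=white(t,(385,280,520,420));print("top",cv2.boundingRect(c2),cv2.contourArea(c2),cv2.minEnclosingCircle(c2))
o=s.copy();cv2.drawContours(o,[c],-1,(0,0,255),1);o2=t.copy();cv2.drawContours(o2,[c2],-1,(0,0,255),1)
A=cv2.resize(o[130:240,440:575],None,fx=4,fy=4,interpolation=0);Bq=cv2.resize(o2[270:430,340:520],None,fx=3,fy=3,interpolation=0)[:440]
H=max(len(A),len(Bq));pad=lambda I:cv2.copyMakeBorder(I,0,H-len(I),0,0,0)
cv2.imwrite("pics/m8.png",cv2.resize(np.hstack([pad(A),pad(Bq)]),None,fx=.73,fy=.73))
E
```

```text
side (478, 157, 70, 37) 1502.5
top (452, 352, 60, 62) 2736.0 ((480.2662658691406, 382.9289855957031), 31.049663543701172)
```

View pics/m8.png

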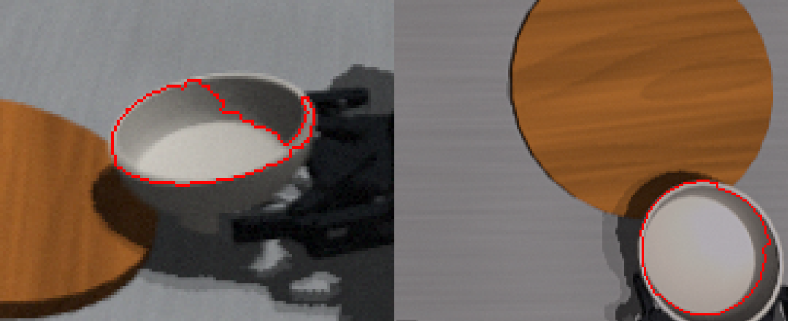

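Run:
```python
from meas import *
s=camera("side");ms,mt=camera_model("side"),camera_model("top")
st()
b,c=white(s,(465,140,560,225));h=cv2.convexHull(c);e=cv2.fitEllipse(h);print("ell",e)
def rd(m,u,v):
    R=np.array(m["R"]);d=R.T@[(u-m["cx"])/m["fx"],(v-m["cy"])/m["fy"],1];return -R.T@np.array(m["t"]),d/np.linalg.norm(d)
c1,d1=rd(ms,*e[0]);c2,d2=rd(mt,485.5,386)
k=np.linalg.lstsq(np.c_[d1,-d2],c2-c1,rcond=None)[0];print("rim centre",c1+d1*k[0],c2+d2*k[1])
# vertical plane through tool heading: chord of 120 mm through the ellipse centre
R=Ro.from_quat(ctrl.sense()["tool_rot"]).as_matrix();p0=np.array(ctrl.sense()["eef_pos"]);hz=R[:,2]*[1,1,0];hz/=np.linalg.norm(hz);n=np.array([-hz[1],hz[0],0])
f=lambda u,v:(lambda c,d:c+d*((p0-c)@n)/(d@n))(*rd(ms,u,v))
C=f(*e[0]);print("centre in plane",C,"ahead of TCP",(C-p0)@hz)
a,bb=e[1][0]/2,e[1][1]/2;th=np.radians(e[2])
for t in np.arange(0,180,10):
    u=np.array([np.cos(th)*a*np.cos(np.radians(t))-np.sin(th)*bb*np.sin(np.radians(t)),np.sin(th)*a*np.cos(np.radians(t))+np.cos(th)*bb*np.sin(np.radians(t))])
    A,B=f(*(e[0]+u)),f(*(e[0]-u));v=(A-B);v*=np.sign(v@hz);print(t,round(np.linalg.norm(v),4),"far end down deg",round(-np.degrees(np.arctan2(v[2],v@hz)),1))
```

```text
t 17.25 q [-1.631  1.008  2.29   1.348  1.227 -1.735] p [ 0.349  -0.2641  0.0311] gap 0.0855 F [-0.3  0.7 -3.8]
[[ 0.293  0.213  0.932]
 [ 0.068 -0.977  0.202]
 [ 0.954  0.004 -0.3  ]]
ell ((515.6902465820312, 173.308837890625), (34.60393142700195, 71.2736587524414), 93.88138580322266)
rim centre [ 0.33870362 -0.27029826  0.07509659] [ 0.33959707 -0.27026242  0.07493089]
centre in plane [ 0.33897197 -0.26624297  0.07742077] ahead of TCP -0.010255144517214433
0 0.0733 far end down deg -79.0
10 0.0719 far end down deg 83.8
20 0.0748 far end down deg 67.0
30 0.0812 far end down deg 52.2
40 0.0897 far end down deg 39.8
50 0.0989 far end down deg 29.7
60 0.1076 far end down deg 21.3
70 0.115 far end down deg 14.1
80 0.1205 far end down deg 7.6
90 0.1238 far end down deg 1.6
100 0.1246 far end down deg -4.2
110 0.1229 far end down deg -10.0
120 0.1188 far end down deg -16.1
130 0.1125 far end down deg -22.8
140 0.1046 far end down deg -30.4
150 0.0956 far end down deg -39.3
160 0.0865 far end down deg -50.1
170 0.0786 far end down deg -63.4
```

The bowl hangs nearly level (about 8°) on the open fingers, just off the board's edge. Its rim centre is at (0.339,-0.269,0.076). The foot axis lies right at the grasp point, with the foot's lower part below the fingers. I pinch it again, lift it and carry it back.

```bash
python3 -m crank '0 0 0 0 0 0 1;0 0 0 0 0 0 1;0 0 0 0 0 0 1;0 0 0 0 0 0 1;0 0 0 0 0 0 1;0 0 0 0 0 0 1;0 0 0 0 0 0 1;0 0 0 0 0 0 1' 60
python3 -m crank '0 0 0 0.01 0 -0.003 1;0 0 0 0.02 0 -0.006 1;0 0 0 0.03 0 -0.01 1;0 0 0 0.038 0 -0.012 1;0 0 0 0.038 0 -0.012 1;0 0 0 0.038 0 -0.012 1'
cat >> meas.py <<'E'
def rd(m,u,v):
    R=np.array(m["R"]);d=R.T@[(u-m["cx"])/m["fx"],(v-m["cy"])/m["fy"],1];return -R.T@np.array(m["t"]),d/np.linalg.norm(d)
def bowl(box,hdg=None):
    s=camera("side");ms=camera_model("side");S,R=st();p0=np.array(S["eef_pos"])
    b,c=white(s,box);e=cv2.fitEllipse(cv2.convexHull(c));print("ell",np.round(e[0],1),np.round(e[1],1),round(e[2],1),"bbox",cv2.boundingRect(c))
    hz=R[:,2]*[1,1,0];hz/=np.linalg.norm(hz);n=np.array([-hz[1],hz[0],0])
    f=lambda u,v:(lambda c,d:c+d*((p0-c)@n)/(d@n))(*rd(ms,u,v))
    C=f(*e[0]);print("rim centre in tool plane",np.round(C,4),"ahead of TCP",round((C-p0)@hz,4))
    a,bb=e[1][0]/2,e[1][1]/2;th=np.radians(e[2])
    for t in np.radians(np.arange(55,130,5)):
        u=np.array([np.cos(th)*a*np.cos(t)-np.sin(th)*bb*np.sin(t),np.sin(th)*a*np.cos(t)+np.cos(th)*bb*np.sin(t)])
        v=f(*(e[0]+u))-f(*(e[0]-u));v*=np.sign(v@hz);print((round(np.linalg.norm(v)*1e3),round(-np.degrees(np.arctan2(v[2],v@hz)),1)),end=" ")
    print();return C
E
python3 - <<'E'
from meas import *
bowl((455,110,575,225))
E
```

```text
time: 18.05
eef_pos: [0.3488, -0.2644, 0.0315]
tool_rot: [0.801, 0.087, 0.589, -0.061]
wrist_force: [-0.3, -0.3, 4.6]
finger_gap: 0.0537
time: 18.65
eef_pos: [0.3485, -0.2644, 0.0706]
tool_rot: [0.802, 0.088, 0.588, -0.061]
wrist_force: [0.2, -0.4, -4.4]
finger_gap: 0.0531
t 18.7 q [-1.633  0.892  2.314  1.317  1.248 -1.641] p [ 0.3485 -0.2644  0.0705] gap 0.0535 F [-0.5 -0.8 -5. ]
[[ 0.294  0.212  0.932]
 [ 0.068 -0.977  0.201]
 [ 0.954  0.005 -0.301]]
ell [509.3 160.4] [36.6 73.3] 78.2 bbox (474, 143, 70, 37)
rim centre in tool plane [ 0.3559 -0.2628  0.1024] ahead of TCP 0.0076
(107, np.float64(45.0)) (111, np.float64(41.0)) (114, np.float64(37.3)) (116, np.float64(33.8)) (118, np.float64(30.4)) (120, np.float64(27.1)) (121, np.float64(23.9)) (122, np.float64(20.7)) (122, np.float64(17.6)) (121, np.float64(14.4)) (120, np.float64(11.2)) (118, np.float64(7.9)) (116, np.float64(4.5)) (114, np.float64(0.9)) (111, np.float64(-2.8))
```

Run:
```python
from kin import *
for z in(.09,.05):
    P=np.array([.427,-.246,z]);R=pose(12,10,180);delta(P,R);print(np.round(ik(P,R,[ctrl.sense()["q"]]),2))
```

```text
row [-0.003  0.132  0.005] [ 0.0429 -0.0013  0.071 ] deg 8 dist 0.083
[[-1.42  0.95  2.3   1.53  1.39 -1.68]]
row [-0.003  0.132  0.005] [ 0.0048 -0.0015  0.083 ] deg 8 dist 0.083
[[-1.42  1.07  2.27  1.55  1.39 -1.77]]
```

```bash
python3 -m crank '0 0 0 0.03 0 0.01 1;0 0.07 0 0.04 0 0.03 1;0 0.132 0 0.043 -0.001 0.05 1;0 0.132 0 0.043 -0.001 0.071 1;0 0.132 0 0.043 -0.001 0.071 1;0 0.132 0 0.043 -0.001 0.071 1;0 0.132 0 0.043 -0.001 0.071 1'
python3 - <<'E'
from meas import *
bowl((420,100,545,220))
E
```

```text
time: 19.4
eef_pos: [0.4269, -0.2463, 0.0905]
tool_rot: [0.761, 0.083, 0.64, -0.067]
wrist_force: [-0.3, -0.5, -4.9]
finger_gap: 0.0533
t 19.45 q [-1.419  0.949  2.294  1.529  1.392 -1.678] p [ 0.4268 -0.2465  0.0906] gap 0.0536 F [-1.1 -0.2 -4.9]
[[ 0.168  0.211  0.963]
 [ 0.041 -0.977  0.207]
 [ 0.985  0.004 -0.172]]
ell [467.4 145.6] [34.3 71.8] 77.7 bbox (433, 128, 69, 36)
rim centre in tool plane [ 0.4316 -0.2455  0.1251] ahead of TCP 0.0049
(106, np.float64(42.4)) (110, np.float64(38.8)) (113, np.float64(35.4)) (116, np.float64(32.2)) (118, np.float64(29.2)) (120, np.float64(26.2)) (121, np.float64(23.3)) (121, np.float64(20.4)) (121, np.float64(17.5)) (120, np.float64(14.6)) (119, np.float64(11.7)) (117, np.float64(8.6)) (114, np.float64(5.5)) (111, np.float64(2.2)) (107, np.float64(-1.3))
```

```bash
python3 -m crank '0 0 0 -0.01 0 0.002 1;0 0 0 -0.02 0 0.0035 1;0 0 0 -0.03 0 0.005 1;0 0 0 -0.03 0 0.005 1;0 0 0 -0.03 0 0.005 1' 40
python3 -m crank '0 0 0 -0.003 0 0.0005 1;0 0 0 -0.006 0 0.001 1;0 0 0 -0.006 0 0.001 1'
```

```text
time: 19.95
eef_pos: [0.4269, -0.2462, 0.0598]
tool_rot: [0.761, 0.082, 0.64, -0.067]
wrist_force: [0.2, 0.4, -4.7]
finger_gap: 0.0532
time: 20.25
eef_pos: [0.427, -0.2464, 0.0539]
tool_rot: [0.761, 0.083, 0.64, -0.067]
wrist_force: [0.5, -0.5, -4.3]
finger_gap: 0.0536
```

```bash
python3 -m crank '0 0 0 -0.003 0 0.0005 1;0 0 0 -0.003 0 0.0005 1;0 0 0 -0.003 0 0.0005 1'
```

```text
time: 20.55
eef_pos: [0.4269, -0.2463, 0.0511]
tool_rot: [0.761, 0.083, 0.64, -0.067]
wrist_force: [-0.2, 0.2, -4.9]
finger_gap: 0.0535
```

```bash
python3 -m crank '0 0 0 -0.003 0 0.0005 1;0 0 0 -0.003 0 0.0005 1;0 0 0 -0.003 0 0.0005 1'; python3 -m crank '0 0 0 -0.003 0 0.0005 1;0 0 0 -0.003 0 0.0005 1;0 0 0 -0.003 0 0.0005 1'
```

```text
time: 20.85
eef_pos: [0.4269, -0.2464, 0.048]
tool_rot: [0.761, 0.083, 0.64, -0.067]
wrist_force: [0.1, -0.4, -4.9]
finger_gap: 0.0536
time: 21.15
eef_pos: [0.4269, -0.2464, 0.0457]
tool_rot: [0.76, 0.083, 0.641, -0.067]
wrist_force: [-3.3, 0.1, 3.1]
finger_gap: 0.0534
```

```bash
python3 -m crank '0 0 0 0.001 0 0 1;0 0 0 0.001 0 0 -0.4;0 0 0 0.001 0 0 -0.6;0 0 0 0.001 0 0 -1;0 0 0 0.001 0 0 -1;0 0 0 0.001 0 0 -1;0 0 0 0.001 0 0 -1'
python3 -m crank '0 0 0 -0.003 0 0.0005 -1;0 0 0 -0.006 0 0.001 -1;0 0 0 -0.009 0 0.0015 -1;0 0 0 -0.012 0 0.002 -1;0 0 0 -0.012 0 0.002 -1;0 0 0 -0.012 0 0.002 -1'
python3 - <<'E'
from meas import *
bowl((420,110,545,235))
E
```

```text
time: 21.85
eef_pos: [0.4271, -0.2463, 0.0459]
tool_rot: [0.761, 0.083, 0.64, -0.067]
wrist_force: [-0.3, 0.7, -3.7]
finger_gap: 0.0852
time: 22.45
eef_pos: [0.427, -0.2464, 0.0337]
tool_rot: [0.761, 0.083, 0.64, -0.067]
wrist_force: [0.0, -0.8, -1.7]
finger_gap: 0.0855
t 22.5 q [-1.419  1.108  2.247  1.549  1.389 -1.792] p [ 0.427  -0.2465  0.0338] gap 0.0856 F [-0.2 -0.2 -2.8]
[[ 0.167  0.212  0.963]
 [ 0.04  -0.977  0.208]
 [ 0.985  0.004 -0.172]]
ell [470.5 169.4] [33.2 63.7] 106.9 bbox (442, 150, 62, 37)
rim centre in tool plane [ 0.417  -0.2486  0.0775] ahead of TCP -0.0102
(97, np.float64(10.1)) (101, np.float64(6.1)) (105, np.float64(2.4)) (109, np.float64(-1.1)) (112, np.float64(-4.4)) (114, np.float64(-7.5)) (116, np.float64(-10.4)) (117, np.float64(-13.3)) (118, np.float64(-16.2)) (118, np.float64(-19.0)) (118, np.float64(-21.8)) (117, np.float64(-24.7)) (115, np.float64(-27.6)) (113, np.float64(-30.7)) (110, np.float64(-33.8))
```

```bash
python3 -m crank '0 0 0 -0.003 0 0.0005 -1;0 0 0 -0.004 0 -0.004 -1;0 0 0 -0.005 0 -0.008 -1;0 0 0 -0.006 0 -0.014 -1;0 0 0 -0.006 0 -0.02 -1;0 0 0 -0.006 0 -0.02 -1'
python3 - <<'E'
from meas import *
bowl((420,110,565,235))
E
```

```text
time: 23.1
eef_pos: [0.406, -0.2514, 0.0314]
tool_rot: [0.761, 0.082, 0.64, -0.066]
wrist_force: [0.5, 1.0, -2.2]
finger_gap: 0.0853
t 23.15 q [-1.484  1.117  2.252  1.489  1.374 -1.805] p [ 0.4063 -0.2514  0.0314] gap 0.0853 F [ 0.3 -0.1 -1.7]
[[ 0.167  0.211  0.963]
 [ 0.04  -0.978  0.207]
 [ 0.985  0.004 -0.172]]
ell [480.3 167.8] [36.4 67.9] 98.2 bbox (447, 149, 68, 38)
rim centre in tool plane [ 0.401  -0.2525  0.0822] ahead of TCP -0.0054
(102, np.float64(21.5)) (106, np.float64(17.3)) (110, np.float64(13.4)) (113, np.float64(9.7)) (116, np.float64(6.2)) (118, np.float64(2.9)) (120, np.float64(-0.3)) (121, np.float64(-3.5)) (122, np.float64(-6.5)) (122, np.float64(-9.6)) (121, np.float64(-12.7)) (120, np.float64(-15.8)) (119, np.float64(-19.0)) (117, np.float64(-22.3)) (114, np.float64(-25.7))
```

Run:
```python
from meas import *
s=camera("side")[110:250,410:590];w=camera("wrist")
A=cv2.resize(s,(540,420),interpolation=2);w=cv2.resize(w,(0,0),fx=.4,fy=.4)
t=camera("top")[270:430,380:540]
o=np.zeros((600,800,3),np.uint8);o[:420,:540]=A;o[:192,544:800]=w[:,:256];o[200:440,545:785]=cv2.resize(t,(240,240))
cv2.imwrite("pics/c12.png",o)
```

```text
(no output)
```

View pics/c12.png

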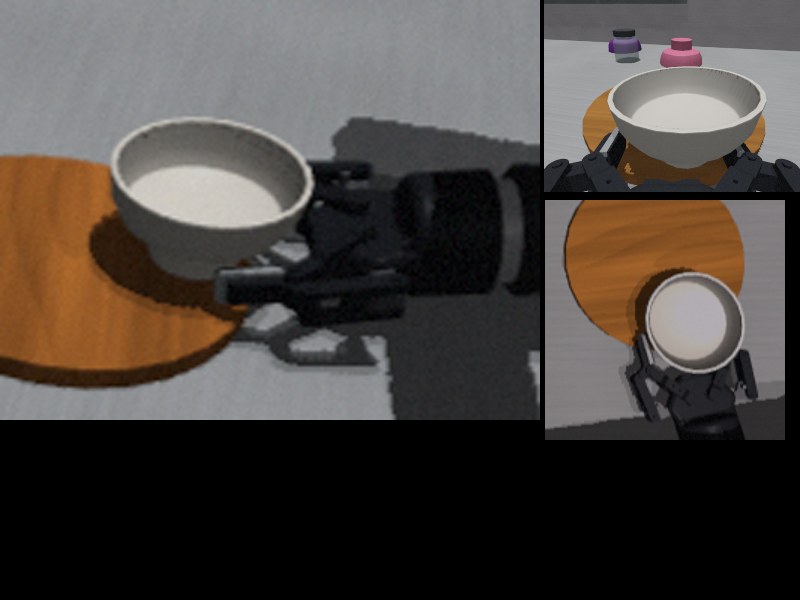

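The bowl looks level on the board and roughly centred between the fingers, but the fingers still carry about 2 N under its flare. By geometry they are about at the limit height. I push it forward 20 mm, lower another 4 mm to unload it, then withdraw.

```bash
python3 -m crank '0 0 0 0.001 0 0.005 -1;0 0 0 0.002 0 0.01 -1;0 0 0 0.003 0 0.016 -1;0 0 0 0.004 0 0.022 -1;0 0 0 0.004 0 0.022 -1'
python3 -m crank '0 0 0 -0.002 0 0.0003 -1;0 0 0 -0.004 0 0.0007 -1;0 0 0 -0.004 0 0.0007 -1;0 0 0 -0.004 0 0.0007 -1'
python3 - <<'E'
from meas import *
bowl((420,110,565,235))
F=[]
for i in range(6):camera("side");F.append(ctrl.sense()["wrist_force"][2])
print("Fz mean",np.mean(F),np.std(F))
E
```

```text
time: 23.8
eef_pos: [0.4293, -0.2454, 0.0316]
tool_rot: [0.761, 0.084, 0.64, -0.067]
wrist_force: [-0.6, -0.6, -1.0]
finger_gap: 0.0855
time: 24.2
eef_pos: [0.4284, -0.246, 0.0273]
tool_rot: [0.761, 0.083, 0.64, -0.067]
wrist_force: [-0.7, -0.4, -1.6]
finger_gap: 0.0853
t 24.25 q [-1.414  1.125  2.24   1.555  1.39  -1.802] p [ 0.4285 -0.2461  0.0273] gap 0.0859 F [-1.1 -0.2 -0.8]
[[ 0.167  0.212  0.963]
 [ 0.04  -0.977  0.208]
 [ 0.985  0.004 -0.172]]
ell [475.4 166.4] [35.8 67.3] 95.5 bbox (442, 149, 66, 36)
rim centre in tool plane [ 0.4099 -0.2501  0.0845] ahead of TCP -0.019
(101, np.float64(24.5)) (105, np.float64(20.4)) (108, np.float64(16.5)) (111, np.float64(12.8)) (114, np.float64(9.4)) (116, np.float64(6.0)) (118, np.float64(2.8)) (119, np.float64(-0.4)) (120, np.float64(-3.5)) (120, np.float64(-6.5)) (119, np.float64(-9.7)) (118, np.float64(-12.8)) (116, np.float64(-16.0)) (114, np.float64(-19.4)) (112, np.float64(-22.8)) 
Fz mean -1.557308065024803 0.5330554728832524
```

```bash
cat >> meas.py <<'E'
def topc(z=.064+.015,box=(430,300,530,420)):
    t=camera("top");b,c=white(t,box);(u,v),r=cv2.minEnclosingCircle(c);p=ray(camera_model("top"),u,v,z)
    print("top px",round(u,1),round(v,1),round(r,1),"pos",np.round(p[:2],4),"from board",round(np.hypot(*(p[:2]-[.48,-.235])),4))
E
python3 - <<'E'
from meas import *
topc()
E
python3 -m crank '0 0 0 -0.001 0 -0.005 -1;0 0 0 -0.002 0 -0.01 -1;0 0 0 -0.003 0 -0.015 -1;0 0 0 -0.004 0 -0.02 -1;0 0 0 -0.004 0 -0.02 -1'
python3 - <<'E'
from meas import *
topc()
bowl((420,110,565,235))
E
```

```text
top px 476.6 343.3 30.0 pos [ 0.4156 -0.2568] from board 0.068
time: 25.1
eef_pos: [0.4081, -0.2511, 0.0269]
tool_rot: [0.761, 0.082, 0.64, -0.066]
wrist_force: [0.1, -0.1, -1.7]
finger_gap: 0.0854
top px 480.0 352.1 30.4 pos [ 0.3999 -0.2621] from board 0.0846
t 25.2 q [-1.477  1.129  2.247  1.497  1.376 -1.812] p [ 0.4085 -0.251   0.027 ] gap 0.085 F [-0.5 -0.8 -0.5]
[[ 0.167  0.211  0.963]
 [ 0.041 -0.978  0.207]
 [ 0.985  0.004 -0.172]]
ell [482.4 167.8] [33.9 63.4] 103.3 bbox (452, 150, 62, 36)
rim centre in tool plane [ 0.3974 -0.2533  0.0827] ahead of TCP -0.0113
(95, np.float64(15.2)) (99, np.float64(11.1)) (103, np.float64(7.2)) (106, np.float64(3.6)) (109, np.float64(0.2)) (111, np.float64(-3.1)) (113, np.float64(-6.2)) (115, np.float64(-9.2)) (115, np.float64(-12.2)) (116, np.float64(-15.1)) (115, np.float64(-18.1)) (114, np.float64(-21.1)) (113, np.float64(-24.1)) (111, np.float64(-27.3)) (108, np.float64(-30.5))
```

```bash
python3 -m crank '0 0 0 0.001 0 0.007 -1;0 0 0 0.002 0 0.014 -1;0 0 0 0.003 0 0.021 -1;0 0 0 0.004 0 0.028 -1;0 0 0 0.005 0 0.034 -1;0 0 0 0.005 0 0.034 -1'
python3 - <<'E'
from meas import *
topc()
E
python3 -m crank '0 0 0 0 0 0 1;0 0 0 0 0 0 1;0 0 0 0 0 0 1;0 0 0 0 0 0 1;0 0 0 0 0 0 1;0 0 0 0 0 0 1;0 0 0 0 0 0 1' 20
python3 - <<'E'
from meas import *
topc();st()
E
```

```text
time: 25.8
eef_pos: [0.443, -0.2422, 0.0259]
tool_rot: [0.761, 0.084, 0.64, -0.068]
wrist_force: [1.1, -0.6, -2.4]
finger_gap: 0.0853
top px 474.9 341.0 30.5 pos [ 0.4198 -0.254 ] from board 0.0631
time: 26.55
eef_pos: [0.4422, -0.2433, 0.026]
tool_rot: [0.761, 0.083, 0.64, -0.067]
wrist_force: [-1.3, -1.8, -2.0]
finger_gap: 0.0554
top px 468.4 338.8 30.6 pos [ 0.4238 -0.2421] from board 0.0567
t 26.6 q [-1.371  1.126  2.232  1.596  1.399 -1.795] p [ 0.4422 -0.2433  0.026 ] gap 0.0555 F [-1.5 -2.  -1. ]
[[ 0.167  0.212  0.963]
 [ 0.041 -0.977  0.208]
 [ 0.985  0.004 -0.172]]
```

```bash
python3 -m crank '0 0 0 0 0 0 -0.3;0 0 0 0 0 0 -0.3;0 0 0 0 0 0 -0.45;0 0 0 0 0 0 -0.45;0 0 0 0 0 0 -0.6;0 0 0 0 0 0 -0.6;0 0 0 0 0 0 -0.8;0 0 0 0 0 0 -0.8;0 0 0 0 0 0 -1;0 0 0 0 0 0 -1;0 0 0 0 0 0 -1'
python3 - <<'E'
from meas import *
topc()
F=[]
for i in range(6):camera("side");F.append(ctrl.sense()["wrist_force"])
print("F mean",np.mean(F,0))
bowl((420,110,565,235))
E
```

```text
time: 27.7
eef_pos: [0.4422, -0.2432, 0.026]
tool_rot: [0.761, 0.083, 0.64, -0.067]
wrist_force: [-0.8, -0.1, -1.4]
finger_gap: 0.0855
top px 469.7 341.1 30.4 pos [ 0.4196 -0.2444] from board 0.0611
F mean [-1.44882828 -0.15900075 -1.33147763]
t 28.1 q [-1.371  1.126  2.232  1.596  1.399 -1.795] p [ 0.4422 -0.2432  0.026 ] gap 0.0856 F [-1.4 -1.  -1.2]
[[ 0.167  0.212  0.963]
 [ 0.041 -0.977  0.208]
 [ 0.985  0.004 -0.172]]
ell [472.2 169.7] [34.  68.3] 95.3 bbox (439, 153, 68, 35)
rim centre in tool plane [ 0.4141 -0.2493  0.077 ] ahead of TCP -0.0288
(103, np.float64(23.4)) (107, np.float64(19.4)) (111, np.float64(15.8)) (114, np.float64(12.3)) (117, np.float64(9.1)) (119, np.float64(5.9)) (120, np.float64(2.9)) (121, np.float64(-0.1)) (122, np.float64(-3.0)) (122, np.float64(-5.9)) (121, np.float64(-8.8)) (120, np.float64(-11.8)) (118, np.float64(-14.9)) (115, np.float64(-18.1)) (112, np.float64(-21.4))
```

```bash
python3 -m crank '0 0 0 -0.001 0 -0.005 -1;0 0 0 -0.002 0 -0.01 -1;0 0 0 -0.003 0 -0.015 -1;0 0 0 -0.004 0 -0.02 -1;0 0 0 -0.004 0 -0.02 -1'
python3 - <<'E'
from meas import *
topc()
F=[]
for i in range(5):camera("side");F.append(ctrl.sense()["wrist_force"])
print("F mean",np.mean(F,0));st()
E
```

```text
time: 28.6
eef_pos: [0.4217, -0.2481, 0.0256]
tool_rot: [0.761, 0.082, 0.64, -0.066]
wrist_force: [1.4, 0.4, -0.3]
finger_gap: 0.0856
top px 470.8 343.9 30.3 pos [ 0.4146 -0.2461] from board 0.0664
F mean [ 0.2063036   0.19903417 -0.10500426]
t 28.9 q [-1.433  1.131  2.241  1.538  1.385 -1.808] p [ 0.4224 -0.2473  0.0255] gap 0.0853 F [ 0.   0.8 -0.4]
[[ 0.167  0.212  0.963]
 [ 0.041 -0.977  0.208]
 [ 0.985  0.004 -0.172]]
```

The forces are now zero, so the bowl is free on the board. I withdraw fully.

```bash
python3 -m crank '0 0 0 -0.001 0 -0.008 -1;0 0 0 -0.003 0 -0.016 -1;0 0 0 -0.004 0 -0.024 -1;0 0 0 -0.006 0 -0.034 -1;0 0 0 -0.008 0 -0.045 -1;0 0 0 -0.01 0 -0.056 -1;0 0 0 -0.012 0 -0.068 -1;0 0 0 -0.014 0 -0.08 -1;0 0 0 -0.016 0 -0.09 -1;0 0 0 -0.016 0 -0.09 -1'
python3 - <<'E'
from meas import *
topc()
s,R=st();print(np.round(R.T@[0,0,.08],3))
E
```

```text
time: 29.9
eef_pos: [0.3317, -0.2681, 0.0251]
tool_rot: [0.761, 0.082, 0.64, -0.066]
wrist_force: [-0.1, -0.0, -0.3]
finger_gap: 0.0856
top px 470.6 343.8 30.3 pos [ 0.4148 -0.2457] from board 0.0661
t 29.95 q [-1.711  1.133  2.244  1.268  1.322 -1.804] p [ 0.3323 -0.2677  0.0252] gap 0.0855 F [ 0.4  0.4 -0.4]
[[ 0.167  0.21   0.963]
 [ 0.041 -0.978  0.206]
 [ 0.985  0.005 -0.172]]
[ 0.079  0.    -0.014]
```

```bash
python3 -m crank '0 0 0 -0.003 0 -0.02 -1;0 0 0 0.01 0 -0.03 -1;0 0 0 0.03 0 -0.04 -1;0 0 0 0.05 0 -0.045 -1;0 0 0 0.05 0 -0.045 -1;0 0 0 0.05 0 -0.045 -1'
python3 - <<'E'
from meas import *
topc();bowl((420,110,565,235))
s=camera("side");t=camera("top");ms,mt=camera_model("side"),camera_model("top")
b,c=white(s,(420,110,565,235));e=cv2.fitEllipse(cv2.convexHull(c))
bt,ct=white(t,(430,300,530,420));(u,v),r=cv2.minEnclosingCircle(ct)
c1,d1=rd(ms,*e[0]);c2,d2=rd(mt,u,v);k=np.linalg.lstsq(np.c_[d1,-d2],c2-c1,rcond=None)[0];print("rim centre 3D",c1+d1*k[0],c2+d2*k[1])
# level rim: all hull points cast on z=.079 must lie on a 60 mm circle
P=np.array([ray(ms,*q[0],.079)[:2] for q in cv2.convexHull(c)],np.float32);print("rim on plane",cv2.minEnclosingCircle(P),"ellipse",cv2.fitEllipse(P))
for n,im in(("top",t),("side",s)):
    o=cv2.imread(f"pics/{n}0.png");d=cv2.absdiff(o,im).max(2)
    for nm,bx in((("spare",(262,302,328,370)),("tin",(160,255,218,303))) if n=="top" else (("spare",(380,262,470,345)),("tin",(262,340,337,440)))):
        print(n,nm,"changed px >25:",int((d[bx[1]:bx[3],bx[0]:bx[2]]>25).sum()))
E
```

```text
time: 30.55
eef_pos: [0.2981, -0.2742, 0.082]
tool_rot: [0.761, 0.083, 0.64, -0.067]
wrist_force: [-0.2, 0.7, -0.4]
finger_gap: 0.0851
top px 470.3 343.6 30.2 pos [ 0.415  -0.2452] from board 0.0657
t 30.65 q [-1.809  0.973  2.278  1.139  1.351 -1.676] p [ 0.2982 -0.2741  0.0816] gap 0.0858 F [ 0.2 -0.  -0.2]
[[ 0.168  0.212  0.963]
 [ 0.04  -0.977  0.208]
 [ 0.985  0.004 -0.172]]
ell [473.3 171.4] [32.6 65.6] 103.5 bbox (442, 154, 64, 35)
rim centre in tool plane [ 0.4115 -0.2495  0.0739] ahead of TCP 0.1159
(99, np.float64(13.3)) (104, np.float64(9.4)) (107, np.float64(5.8)) (111, np.float64(2.4)) (114, np.float64(-0.8)) (116, np.float64(-3.8)) (118, np.float64(-6.7)) (120, np.float64(-9.5)) (120, np.float64(-12.3)) (120, np.float64(-15.1)) (120, np.float64(-17.9)) (119, np.float64(-20.7)) (117, np.float64(-23.6)) (114, np.float64(-26.6)) (112, np.float64(-29.7)) 
rim centre 3D [ 0.41073834 -0.24650577  0.07650298] [ 0.41480295 -0.24618486  0.07605572]
rim on plane ((0.4097764194011688, -0.24692702293395996), 0.060386672616004944) ellipse ((0.4118626117706299, -0.2449110597372055), (0.11227206140756607, 0.12080448865890503), 38.159873962402344)
top spare changed px >25: 0
top tin changed px >25: 0
side spare changed px >25: 0
side tin changed px >25: 0
```

```bash
python3 -c "
from cell import ticket
print(ticket.close_job())"
```

```text
the job is handed in; nothing more can be done
None
```

The bowl is standing mouth-up on its foot on the board, released, and the job is handed in. No verdict is reported on hand-in.

I pinched the bowl by its foot, lifted it, rolled the tool half a turn and brought it down to touch the board before opening. The first release went wrong. The fingers caught under the shell and dragged the bowl just past the board's edge as they withdrew. I pinched the foot again, carried the bowl back, set it down, lowered and re-centred the fingers, and withdrew with no force on the wrist.

**Last checks (clock about 31 s of 48):**
- **Position:** the bowl's centre is about 66–70 mm from the board's centre against the 100 mm limit. The foot reaches about 98 mm at most on a 120 mm radius board, so it is wholly on it.
- **Height and stillness:** the rim measured 74–76 mm above the counter, against about 79 mm expected when seated. The bowl did not shift between the last three looks.
- **Level:** the rim outline fits a 60.4 mm radius circle on the level rim plane, as a level bowl should. An ellipse fit was a little narrow (112 by 121 mm) and the chord-based tilt estimate was ambiguous. I put both down to shading in the mask and did not confirm the tilt any other way. I had already viewed all 12 pictures, so this last state was checked by numbers only.
- **Other items:** the spare bowl and the tin show no changed pixels in either fixed camera view. The gripper is open and clear of everything.

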